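# Nip a turned shaft in the bench caliper

## Robot

A 6-joint arm with a two-finger parallel gripper is mounted at the origin on the work surface; the furniture and walls round the work are solid. World frame = base frame: x ahead of the robot, y to its left, z up, the work surface at z = 0. Lengths are in mm, angles in rad, forces in N, time in s.
With the tool pointing down it reaches from about 375 to 750 mm from the base axis. Payload 9 kg.
Tool frame: the origin (TCP) lies midway between the tips of the shut fingers; the grasp point (between the pads) lies env.tcp_to_grasp behind it (env.tcp_to_grasp is the distance from the TCP to the grasp point, in mm); z points along the fingers, y is the line along which they close (so a half turn about z gives the same grasp; the last joint's range is limited). The gripper opens to 85 mm and grips with 20 to 120 N. Pads are 22 mm wide; open, the fingers measure 114 mm over their backs; the gripper's body (76 mm by 85 mm) begins 54 mm behind the grasp point. The pads swing forward as they close: fully open they stand 13 mm farther back than shut.
Start: joints at [-1.367, 0.104, 0.097, 1.564, 0, 1.353], TCP at [245.655, -547.44, 231.331] pointing down, gripper open.
Joint ranges: [-2.99, 2.99], [-0.84, 1.86], [-1.1, 1.16], [-1.84, 2.11], [-1.51, 1.56], [-3.14, 3.14]. Speed limits (rad/s): [2.22, 2.22, 2.57, 3.14, 3.14, 3.14].

## Interface

Orientations are given as a unit quaternion [x, y, z, w].
In Python, from workcell import env, fingers, snapshot, camera_info, order gives the robot as it stands. Calls block until the motion is done:
- env.goto(position, orientation): joint-space move of the TCP to a pose.
- env.move_straight(position, frame=None, feed=150): straight line of the TCP; frame=None keeps the orientation; feed is the mean speed in mm/s.
- env.move_j(angles): joint-space move.
- fingers.move_gripper(opening, f_grip=None): finger opening in mm; f_grip is the grip in N (None keeps the last); returns when the fingers have stopped.
- env.hold(seconds).
- env.inverse_kinematics(position, orientation): joint angles nearest the present ones, or None.
- env.get_state(): the state.
- snapshot(name): name is "side" or "top" or "wrist"; returns (picture, depth): 384x512x3 uint8, red, green, blue; 384x512 float32, mm along the optical axis (not along the pixel's ray), 0 where there is no reading.
- camera_info(name): a dict with "vfov" (degrees; the focal length in pixels is half the picture's height over the tangent of half this angle, whatever the lens; pixels are square), "cx", "cy" (the principal point, pixels), "D" ([k1, k2, p1, p2, k3] as OpenCV has them; the pictures are not rectified), "R" (3x3) and "t" (3): a world point X has camera coordinates R X + t; the wrist camera has in their place "mount" (4x4, takes a point from camera to tool coordinates, whose origin is the TCP and whose axes are the flange's). Camera axes: x right, y down, z forward; pixel columns grow to the right and rows downward; lengths in mm; the calibration is good to about 2 mm. A picture is of the moment at which its call begins: read the wrist's pose just before it. camera_info takes no time and is no camera call.
A pose or a line that the arm cannot do raises env.PlanningError and nothing moves.
- order.finish_job(): hands the job in; it is judged then, once.
The state is a dict: "time": time; "joint_positions": joint angles; "dq": joint speeds; "effort": joint torques, N m; "tool_pos": TCP position; "tool_rot": TCP orientation; "force": force on the tool from outside, world axes, zero at the start; "moment": the same for the moment, N m; "gripper_width": finger opening in mm; "grip_force": force on a finger pad.
Only numpy, scipy, OpenCV 4.12 (cv2) and the standard library are available. Lean on these libraries where they do the work, as an engineer would, in place of code of your own. Each camera call takes 0.05 s, during which the arm holds its last target. There are 200 camera calls.

## Task

Measure the silver aluminium shaft with the caliper on the stand: slide the jaw open, stand the shaft on its flange on the stand's plate between the two jaws, and let go of it. Then slide the jaw gently shut by its red thumb tab until it presses the shaft against the fixed jaw, and leave it closed on the shaft with the shaft upright, the brass shaft staying where it is.

Things in the scene. Friction and masses are not known exactly. Their poses are not given: they have to be found in the camera images.
- stand: Fixed stand: blue plate 120 (x) x 240 (y) mm, top 12 mm above the table, carrying a vernier caliper flat, its beam along y. Origin: centre of the underside. +y points along the beam to the fixed jaw; the long jaws point to -x. Beam: x +13 to +29 mm, top z 32 mm; jaws: z 30 to 35 mm, from the beam to x = -27 mm. The space under the jaws is open.
- fixed_face (a point): Middle of the measuring face of the fixed jaw (stand frame x = -14, y = +93, z = 32 mm); axes as the stand's; the face looks to -y.
- jaw_face (a point): Middle of the measuring face of the sliding jaw, opposite fixed_face; axes as the stand's; the face looks to +y. The opening of the caliper is the y distance from here to fixed_face.
- rest (a point): Point on the plate's top where the shaft may well stand: in the middle of the jaws' length, 40 mm on the -y side of the fixed jaw's face and 27 mm from the beam. To set the shaft down here from above, open the jaw to about 85 mm.
- caliper_jaw (a joint): Slide of the jaw along the beam, m; 0 is shut (the faces then stand 5 mm apart), growing to 0.110 as the jaw moves away from the fixed jaw (stand's -y): opening between the faces = value + 5 mm. Starts 10 to 25 mm. Friction about 1.5 N, stays where it is left.
- tab_top (a point): Top centre of the red thumb tab on the sliding jaw: upright block 18 (x) x 14 (y) x 36 mm high on the jaw's flat carriage, to be pinched across x or pushed. It lies 26 mm behind the jaw face (-y) and 35 mm to its +x. Sprung: pushed towards the fixed jaw it yields up to 12 mm with 2 N rising to 8 N, so it carries the jaw along and then gives; pulled the other way it is rigid.
- shaft: Turned aluminium shaft, silver, loose, 0.14 to 0.28 kg, standing on the table: flange 44 mm across and 10 mm high, body 36 mm across up to 40 mm (the jaws close on this), neck 26 mm across up to the top at 72 mm (grip it here from above). Origin: centre of the underside; z up the axis.
- brass_shaft: Brass-coloured shaft of the same shape and size, standing on the table; not to be moved. Origin: centre of the underside.
Mind the look-alikes: they are no part of the job. Several things look just like the shaft: the one meant starts nearest to the robot's base.

How it is judged:
By the outcome, as a careful person would: the job done as asked, in the order asked, and still so for the second after the job is handed in, with the robot touching nothing.
It also fails if it takes over 69 s, if anything falls off the work surface, if the arm or the gripper's body presses on something with over 40 N, if the wrist force passes 120 N, or if a joint passes its speed limit or range.

## Working session

There is one attempt and no reset: what is moved stays moved. The work goes in short steps, each a Python script; the robot and the scene stay as the last script left them, time stands still between calls to the robot, and variables do not carry over. Pictures are saved under pics/ and viewed, at most 10 in all, crops included, and the job is handed in when it is done.

```bash
ls; mkdir -p pics
cat > h.py <<'E'
import numpy as np, cv2
from workcell import env, fingers, snapshot, camera_info, order
from scipy.spatial.transform import Rotation as Rot
def cam(name):
    ci=camera_info(name); f=192/np.tan(np.radians(ci['vfov'])/2)
    K=np.array([[f,0,ci['cx']],[0,f,ci['cy']],[0,0,1.]])
    if 'R' in ci: R=np.array(ci['R']); t=np.array(ci['t'])
    else:
        s=env.get_state(); M=np.array(ci['mount']); W=np.eye(4)
        W[:3,:3]=Rot.from_quat(s['tool_rot']).as_matrix(); W[:3,3]=s['tool_pos']
        C=np.linalg.inv(W@M); R,t=C[:3,:3],C[:3,3]
    return K,np.array(ci['D'],float),R,t
def world(name,depth,c=None):
    "world xyz map HxWx3 from depth"
    K,D,R,t=c or cam(name)
    v,u=np.mgrid[0:384,0:512]
    n=cv2.undistortPoints(np.stack([u,v],-1).reshape(-1,1,2).astype(float),K,D).reshape(384,512,2)
    P=np.concatenate([n,np.ones((384,512,1))],-1)*depth[...,None]
    W=(P-t)@R; W[depth<=0]=np.nan
    return W
def save(n,img): cv2.imwrite(f'pics/{n}.png',cv2.cvtColor(img,cv2.COLOR_RGB2BGR))
E
python3 - <<'E'
from h import *
a=[]
for n in('top','side'):
    c=cam(n); p,d=snapshot(n); np.savez(n,p=p,W=world(n,d,c)); a.append(p); print(n,-c[2].T@c[3])
save('both',cv2.resize(np.vstack(a),None,fx=.78,fy=.78) if 0 else a[0]); save('side',a[1])
print(env.get_state(),env.tcp_to_grasp)
E
```

```text
pics
top [422.29035899 -49.42534514 936.43656079]
side [387.3320812  761.30829786 620.1627092 ]
{'time': 0.1, 'joint_positions': array([-1.36669687e+00,  1.04627576e-01,  9.65493107e-02,  1.56388921e+00,
        1.84050701e-05,  1.35309604e+00]), 'dq': array([ 0.00015142,  0.00015755,  0.00333592, -0.00183431, -0.0013469 ,
        0.00088928]), 'effort': array([ 6.21879066e-03, -5.58202171e+01,  5.04724753e+01,  1.26874310e-02,
       -2.39039764e-04,  3.31190819e-06]), 'tool_pos': array([ 245.59525138, -547.11428352,  230.60836274]), 'tool_rot': array([ 9.77842765e-01,  2.09339877e-01,  1.31844328e-05, -5.85497222e-04]), 'force': array([ 0.57437826,  1.07069664, -0.23066596]), 'moment': array([ 0.0111934 , -0.00297893,  0.00404641]), 'grip_force': 0.0, 'gripper_width': 85.64474208694492} 18.700000000000003
```

View pics/both.png

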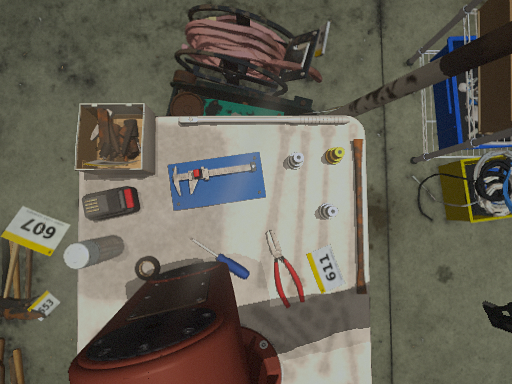

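View pics/side.png

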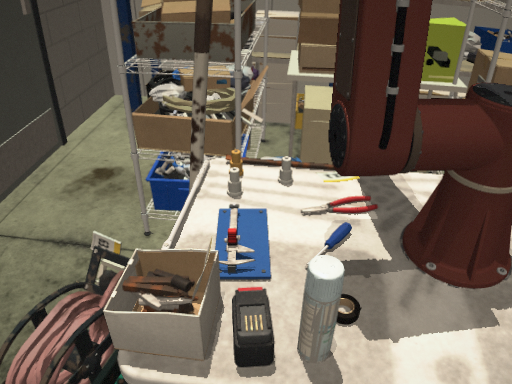

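Run:
```python
from h import *
z=np.load('top.npz'); p,W=z['p'],z['W']
for u,v in((295,160),(328,211),(336,155)):
    w=W[v-16:v+16,u-16:u+16].reshape(-1,3); c=p[v-16:v+16,u-16:u+16].reshape(-1,3)
    m=w[:,2]>66; t=w[m]; print((u,v),m.sum(),t.mean(0).round(1),np.ptp(t,axis=0).round(0),c[m].mean(0).round(),np.hypot(*t.mean(0)[:2]).round())
hsv=cv2.cvtColor(p,cv2.COLOR_RGB2HSV)
def rect(P,l):
    (c,s,a)=cv2.minAreaRect(P.astype(np.float32)); print(l,np.round(c,1),np.round(s,1),round(a,2))
b=(hsv[...,0]>98)&(hsv[...,0]<125)&(hsv[...,1]>110); 
sub=np.zeros_like(b); sub[145:215,160:270]=1
m=b&sub; m=cv2.morphologyEx(m.astype(np.uint8),cv2.MORPH_OPEN,np.ones((2,2)))>0
P=W[m]; print('plate z',np.nanmedian(P[:,2])); P=P[abs(P[:,2]-12)<8]; rect(P[:,:2],'plate')
red=((hsv[...,0]<8)|(hsv[...,0]>172))&(hsv[...,1]>130)&sub&(W[...,2]>40)
P=W[red]; print('tab',len(P),P.mean(0),P.min(0),P.max(0),P[P[:,2]>60].mean(0))
save('crop',cv2.resize(np.hstack([p[145:215,160:270],p[145:215,270:370]]),None,fx=3.7,fy=3.7,interpolation=cv2.INTER_CUBIC))
```

```text
(295, 160) 91 [ 544.  -167.5   73.1] [25. 25. 10.] [166. 169. 173.] 569.0
(328, 211) 93 [ 412.1 -247.8   73.2] [24. 24.  9.] [167. 170. 174.] 481.0
(336, 155) 93 [ 556.2 -268.4   72.9] [25. 24. 11.] [163. 162.  81.] 618.0
plate z 13.310947682639952
plate [491.5  35. ] [118.  236.6] 7.95
tab 37 [508.79884063  80.74924434  72.23423734] [500.72732504  75.51317991  68.76368143] [517.53502857  87.74915866  75.55459145] [508.79884063  80.74924434  72.23423734]
```

View pics/crop.png

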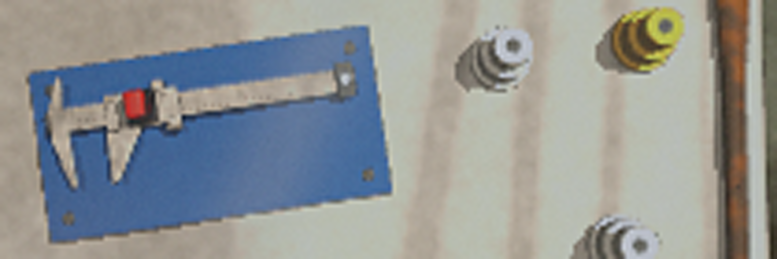

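Candidates in the top view are silver A at (295,160), 569 mm from the base; silver B at (328,211), 481 mm; and brass at (336,155), which is the yellow one. I choose B at (412,-248), and the crop confirms it is silver with its flange down. The stand is at about (491.5,35) with yaw 7.95°. The tab is at stand (23,43), close to the 21 mm expected in x, which puts the jaw value near 19 mm. Next I take a wrist look above the tab.

```bash
cat >> h.py <<'E'
TH=np.radians(7.95); O=np.array([491.5,35.,0])
def S(x,y,z): return (O+Rot.from_euler('z',TH).apply([x,y,z])).tolist()   # stand->world
def down(sign=1):
    y=sign*np.array([np.cos(TH),np.sin(TH),0]); z=np.array([0,0,-1.])
    return Rot.from_matrix(np.stack([np.cross(y,z),y,z],1)).as_quat().tolist()
E
python3 - <<'E'
from h import *
for s in(1,-1):
    for q in(S(21,43,180),[412,-248,150]): print(s,env.inverse_kinematics(q,down(s)))
s=min((1,-1),key=lambda s:abs(env.inverse_kinematics(S(21,43,180),down(s))[5])); print(s)
env.goto(S(21,20,200),down(s)); env.hold(.2)
c=cam('wrist'); p,d=snapshot('wrist'); np.savez('w1',p=p,W=world('wrist',d,c)); save('w1',p)
st=env.get_state(); print(st['time'],st['tool_pos'],st['joint_positions'])
E
```

```text
1 [-0.09790322 -0.16770596 -0.26224789  1.47625439  0.          1.33413943]
1 [-0.81472448 -0.26558975 -0.40163312  1.43475295  0.          0.61731817]
-1 [-0.09790322 -0.16770596 -0.26224789  1.47625439  0.         -1.80745323]
-1 [-0.81472448 -0.26558975 -0.40163312  1.43475295  0.         -2.52427448]
1
2.7 [509.6263575   57.32189737 199.97693015] [-1.43454704e-01 -1.66914223e-01 -2.25368138e-01  1.51236422e+00
 -3.00323018e-05  1.28932595e+00]
```

View pics/w1.png

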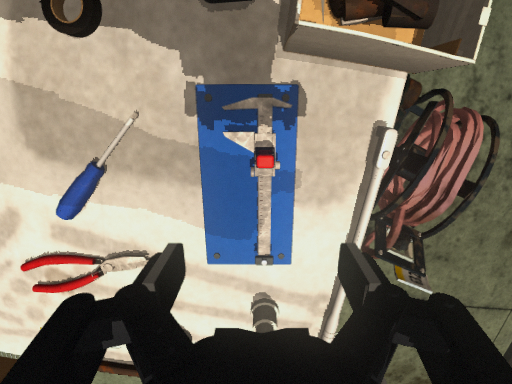

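The wrist view shows the plate from (198,84) to (297,264), with the red tab at (265,158) and jaws pointing left. I'll cross-check the stand and tab from it.

Run:
```python
from h import *
z=np.load('w1.npz'); p,W=z['p'],z['W']
hsv=cv2.cvtColor(p,cv2.COLOR_RGB2HSV)
sub=np.zeros((384,512),bool); sub[78:272,190:305]=1
m=(hsv[...,0]>98)&(hsv[...,0]<125)&(hsv[...,1]>110)&sub&(abs(W[...,2]-12)<6)
m=cv2.morphologyEx(m.astype(np.uint8),cv2.MORPH_OPEN,np.ones((3,3)))>0
print(cv2.minAreaRect(W[m][:,:2].astype(np.float32)),np.median(W[m][:,2]))
red=((hsv[...,0]<8)|(hsv[...,0]>172))&(hsv[...,1]>130)&sub
P=W[red&(W[...,2]>62)]; print('tab',len(P),P.mean(0),np.percentile(P[:,2],[50,95]))
L=Rot.from_euler('z',-TH).apply(P-O); print('stand',L.min(0),L.max(0),L.mean(0))
# neutral-coloured jaw points
L=Rot.from_euler('z',-TH).apply((W-O).reshape(-1,3)).reshape(W.shape)
j=(L[...,2]>26)&(L[...,2]<42)&(L[...,0]<8)&(L[...,0]>-30)&sub
for x in(-24,-18,-12,-4,4):
    ys=np.sort(L[j&(abs(L[...,0]-x)<2)][:,1]); print(x,ys.round(0))
```

```text
((495.2398681640625, 37.41357421875), (118.43342590332031, 238.3919677734375), 7.640659332275391) 11.443361744591066
tab 236 [510.4709374   81.81038039  70.22116258] [70.72879702 72.07793945]
stand [16.23637696 37.01598473 62.62311933] [33.84043923 49.94328381 73.24255686] [25.26290154 43.73664349 70.22116258]
-24 []
-18 [63. 64. 64. 64. 65. 65. 66. 67. 67. 67. 68. 68. 68. 69. 69. 69. 70. 70.
 70. 94. 94. 94. 95. 95. 95. 96. 96. 96. 96. 97. 97. 97.]
-12 [60. 60. 61. 61. 61. 61. 62. 62. 62. 62. 63. 63. 63. 63. 64. 64. 64. 64.
 65. 66. 66. 66. 67. 67. 67. 67. 68. 68. 68. 69. 69. 69. 69. 70. 70. 70.
 70. 94. 94. 94. 94. 95. 95. 95. 95. 96. 96. 96. 96. 97. 97. 97. 97. 98.
 98. 98. 98. 99. 99.]
-4 [ 55.  55.  56.  56.  56.  57.  57.  57.  58.  58.  59.  59.  59.  59.
  60.  60.  60.  60.  61.  61.  61.  61.  62.  62.  62.  62.  63.  63.
  63.  63.  64.  64.  64.  64.  65.  65.  65.  65.  67.  67.  67.  67.
  68.  68.  68.  68.  69.  69.  69.  69.  70.  70.  70.  70.  94.  95.
  95.  95.  95.  96.  96.  96.  96.  97.  97.  97.  97.  98.  98.  98.
  98.  99.  99.  99.  99. 100. 100. 100. 100. 101. 101. 101.]
4 [ 51.  51.  52.  52.  52.  53.  53.  53.  53.  54.  54.  54.  54.  55.
  55.  55.  55.  56.  56.  56.  56.  57.  57.  57.  58.  58.  58.  59.
  59.  60.  60.  60.  60.  61.  61.  61.  61.  62.  62.  62.  62.  63.
  63.  63.  63.  64.  64.  64.  64.  65.  65.  65.  65.  66.  66.  66.
  67.  68.  68.  68.  68.  69.  69.  69.  69.  70.  70.  70.  70.  96.
  96.  96.  97.  97.  97.  98.  98.  98.  99.  99.  99. 100. 100. 100.
 101. 101. 101. 102. 102. 102. 103. 103. 103.]
```

```bash
sed -i 's/^TH=.*/TH=np.radians(7.8); O=np.array([493.8,36.4,0])/' h.py
cat >> h.py <<'E'
def rep(l):
    s=env.get_state(); print(l,round(s['time'],2),s['tool_pos'].round(1),'F',s['force'].round(1),'w',round(s['gripper_width'],1),round(s['grip_force'],1))
E
python3 - <<'E'
from h import *
x,y=510.3,81.5
fingers.move_gripper(46,20)
env.goto([x,y,110],down()); env.move_straight([x,y,48],feed=120); rep('down')
fingers.move_gripper(10,20); env.hold(.2); rep('pinch')
E
```

```text
down 4.3 [511.1  81.3  49.2] F [-0.4  0.3 -0.4] w 46.0 0.0
pinch 4.86 [510.3  81.3  49.3] F [-5.8 -1.2  7. ] w 17.5 22.1
```

Run:
```python
from h import *
s=env.get_state(); q=s['tool_pos']
d=Rot.from_euler('z',TH).apply([0,-62,0])
env.move_straight((q+d).tolist(),feed=60); rep('opened')
fingers.move_gripper(46); rep('rel')
q=env.get_state()['tool_pos']
env.move_straight([q[0],q[1],200],feed=200)
c=cam('wrist'); p,dd=snapshot('wrist'); W=world('wrist',dd,c)
p2,d2=snapshot('top'); W2=world('top',d2)
save('open',np.hstack([p[60:330,120:400],p2[120:240,150:350].repeat(2,0).repeat(2,1)[:240].copy() if 0 else cv2.resize(p2[120:240,150:350],(450,270))]))
hsv=cv2.cvtColor(p,cv2.COLOR_RGB2HSV)
red=((hsv[...,0]<8)|(hsv[...,0]>172))&(hsv[...,1]>130)&(W[...,2]>62)&(W[...,2]<80)
L=Rot.from_euler('z',-TH).apply(W[red]-O); print(len(L),np.median(L,0))
```

```text
opened 6.04 [518.5  19.8  48.8] F [ 0.7 -1.8 -8.3] w 17.4 20.2
rel 6.42 [519.2  19.9  49.8] F [ 0.4 -0.2 -0.8] w 46.3 0.0
224 [ 22.66489645 -19.11365334  69.91092214]
```

View pics/open.png

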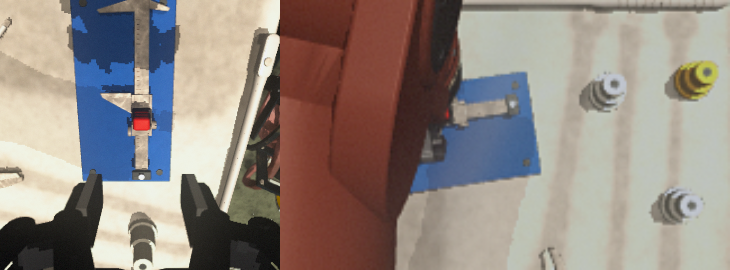

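The jaw is open at about 86 mm. Now I fetch the shaft.

Run:
```python
from h import *
x,y=412.3,-247.6
fingers.move_gripper(56)
env.goto([x,y,130],down()); env.move_straight([x,y,44],feed=120); rep('down')
fingers.move_gripper(15,40); env.hold(.2); rep('grip')
zg=env.get_state()['tool_pos'][2]; open('zg','w').write(str(zg))
env.move_straight([x,y,190],feed=150); env.hold(.2); rep('lift')
c=cam('wrist'); p,d=snapshot('wrist'); save('lift',p)
```

```text
down 9.7 [ 412.7 -247.9   44.8] F [0.6 0.2 0.4] w 56.3 0.0
grip 10.28 [ 412.8 -248.1   44.9] F [0.2 0.6 5.9] w 24.9 39.1
lift 11.6 [ 412.  -247.3  189.2] F [ 0.3 -0.1 -1.5] w 25.0 39.3
```

View pics/lift.png

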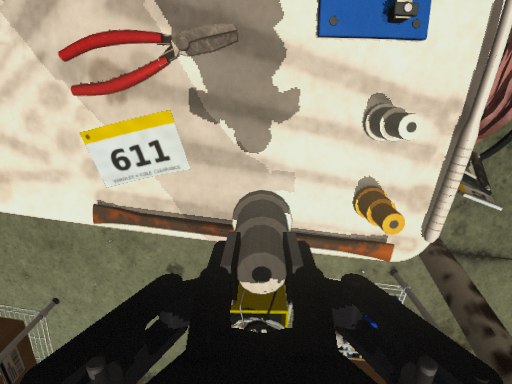

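The shaft is held upright between the fingers at about (262,240), and the look-alikes have not moved. Now I place it.

Run:
```python
from h import *
zg=float(open('zg').read())
P=S(-14,53,0)
env.goto([P[0],P[1],190],down()); env.hold(.1)
env.move_straight([P[0],P[1],zg+12+4],feed=120); env.hold(.2); rep('near')
f0=env.get_state()['force'][2]; z=zg+16
while z>zg+7:
    z-=1; env.move_straight([P[0],P[1],z],feed=20); f=env.get_state()['force'][2]-f0
    if f>3: break
rep('touch'); print(z-zg,f)
fingers.move_gripper(50); env.hold(.2); rep('rel')
env.move_straight([P[0],P[1],200],feed=150)
d=S(-14,-20,230); env.goto(d,down()); env.hold(.1)
c=cam('wrist'); p,dd=snapshot('wrist'); W=world('wrist',dd,c); save('placed',p)
L=Rot.from_euler('z',-TH).apply((W-O).reshape(-1,3))
t=L[(abs(L[:,0]+14)<40)&(abs(L[:,1]-53)<40)&(L[:,2]>78)&(L[:,2]<92)]; print(len(t),t.mean(0),t.min(0),t.max(0))
```

```text
near 14.46 [473.2  87.   61.5] F [-0.6  0.5 -1.3] w 24.7 39.3
touch 15.71 [473.1  87.   56.8] F [-3.4  0.1  6.4] w 25.1 40.2
11.0 7.70288118484995
rel 16.27 [472.7  87.   55.8] F [ 0.5  0.1 -0.6] w 50.2 0.0
481 [-12.39013304  52.3604497   83.35913128] [-24.55115064  40.19077791  81.14632055] [ 0.18604082 64.188211   85.34096672]
```

View pics/placed.png

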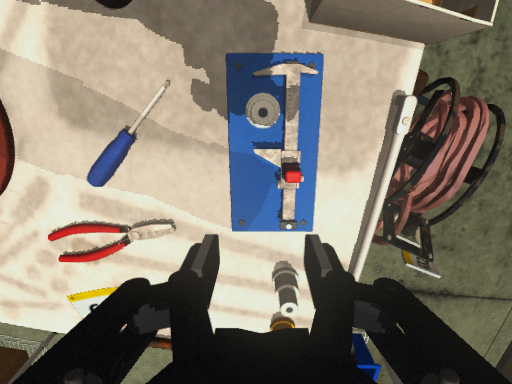

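The shaft stands upright at (263,110) between the jaws, at stand (-12,52), clear of the beam. Now I close the jaw by the tab.

Run:
```python
from h import *
q=np.array([519.2,19.9,0]); u=Rot.from_euler('z',TH).apply([0,1,0])
at=lambda s,z:(q+u*s+[0,0,z]).tolist()
fingers.move_gripper(46,20)
env.goto(at(0,130),down()); env.move_straight(at(0,48),feed=120)
fingers.move_gripper(10,20); env.hold(.3); rep('pinch')
q[:2]=env.get_state()['tool_pos'][:2]; f0=env.get_state()['force']@u
env.move_straight(at(24,48),feed=40); rep('24'); env.move_straight(at(44,48),feed=25); rep('44')
fs=[]
for s in range(45,59):
    env.move_straight(at(s,48),feed=12); env.hold(.1)
    g=env.get_state(); f=g['force']@u-f0; fs.append((s,round(f,1)))
    if f<-6: break
print(fs); rep('end')
p,_=snapshot('side'); save('close',cv2.resize(p[150:300,190:300],(550,750))[:600])
```

```text
pinch 20.17 [518.7  19.6  49.1] F [-8.1 -2.  10.1] w 17.8 21.5
24 20.91 [515.4  43.3  49.4] F [-6.5 -0.1 10.6] w 17.5 21.6
44 21.86 [512.9  62.5  49.6] F [-7.6 -3.3 12.1] w 17.5 21.7
[(45, np.float64(-1.6)), (46, np.float64(-1.0)), (47, np.float64(-1.3)), (48, np.float64(-1.1)), (49, np.float64(-0.9)), (50, np.float64(-1.3)), (51, np.float64(-2.1)), (52, np.float64(-1.7)), (53, np.float64(-1.6)), (54, np.float64(-2.7)), (55, np.float64(-2.1)), (56, np.float64(-3.2)), (57, np.float64(-3.1)), (58, np.float64(-3.8))]
end 26.76 [511.1  76.   49.7] F [-7.8 -5.7 12.6] w 17.9 21.8
```

View pics/close.png

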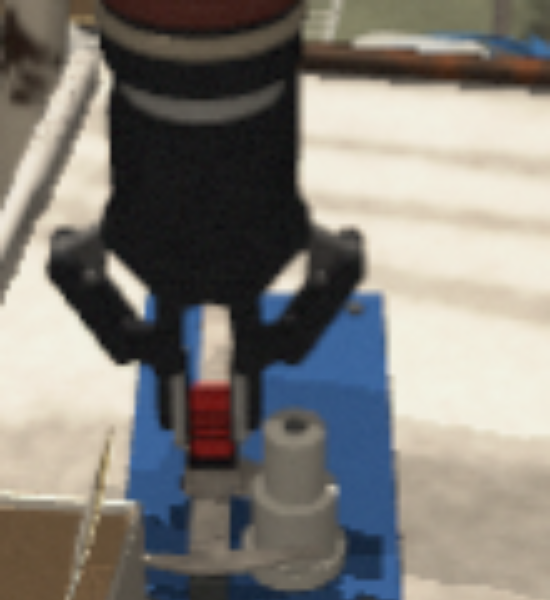

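The force rises at about 0.5 N/mm from s≈51, which is the sprung tab yielding with the jaw on the shaft. The shaft is upright in the side view. I release and verify.

Run:
```python
from h import *
fingers.move_gripper(40); env.hold(.2); rep('rel')
q=env.get_state()['tool_pos']
env.move_straight([q[0],q[1],200],feed=120)
env.goto(S(21,-10,220),down()); env.hold(.2)
c=cam('wrist'); p,dd=snapshot('wrist'); W=world('wrist',dd,c)
save('end',cv2.resize(p[40:260,190:400],None,fx=2.7,fy=2.7,interpolation=cv2.INTER_CUBIC))
L=Rot.from_euler('z',-TH).apply((W-O).reshape(-1,3)).reshape(W.shape)
t=L[(abs(L[...,0]+14)<30)&(abs(L[...,1]-75)<40)&(L[...,2]>78)&(L[...,2]<92)]; print('top',len(t),t.mean(0),np.ptp(t,axis=0))
hsv=cv2.cvtColor(p,cv2.COLOR_RGB2HSV)
red=((hsv[...,0]<8)|(hsv[...,0]>172))&(hsv[...,1]>130)&(L[...,2]>62)&(L[...,2]<80)&(abs(L[...,0])<40)&(abs(L[...,1])<110)
print('tab',np.median(L[red],0))
j=(L[...,2]>27)&(L[...,2]<40)&(abs(L[...,0]-6)<3)&(abs(L[...,1]-60)<60); print(np.sort(L[j][:,1]).round(0))
```

```text
rel 27.36 [510.8  77.1  47.9] F [ 0.6  0.6 -0. ] w 39.9 0.0
top 562 [-12.40472619  75.51260212  83.41445809] [25.6372466  25.36294811  7.61161071]
tab [23.01828045 31.48900423 70.57919058]
[  6.   7.   7.   9.   9.  10.  10.  11.  11.  12.  12.  13.  14.  15.
  15.  16.  16.  17.  17.  36.  36.  37.  37.  37.  37.  38.  38.  38.
  38.  38.  39.  39.  39.  39.  39.  40.  40.  40.  40.  40.  41.  41.
  41.  42.  42.  43.  43.  43.  43.  43.  44.  44.  44.  44.  44.  45.
  45.  45.  45.  45.  46.  46.  46.  46.  46.  47.  47.  47.  47.  47.
  47.  48.  48.  49.  49.  49.  49.  50.  50.  50.  50.  50.  50.  51.
  51.  51.  51.  51.  51.  52.  52.  52.  52.  52.  52.  53.  53.  53.
  53.  53.  54.  54.  54.  54.  54.  54.  55.  55.  55.  55.  55.  57.
  57.  57.  57.  57.  58.  58.  58.  58.  58.  67.  68.  70.  71.  79.
  80.  82.  93.  94.  94.  94.  94.  94.  95.  95.  95.  95.  95.  96.
  96.  96.  96.  96.  97.  97.  97.  98.  98.  99.  99.  99.  99.  99.
 100. 100. 100. 100. 100. 101. 101. 101. 101. 101. 102. 102. 102. 102.
 102. 103. 103. 103. 103. 103. 104. 104. 104. 104. 104. 105. 105.]
```

View pics/end.png

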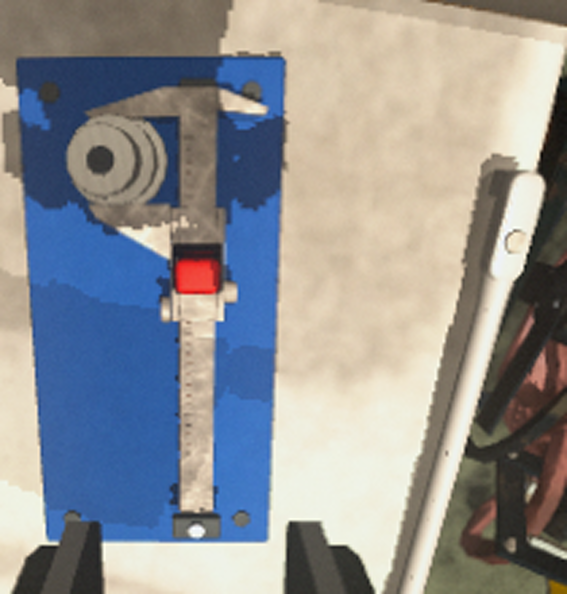

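The jaw faces are at y≈58 and 94, a 36 mm gap equal to the shaft's body, and the shaft's centre is at y 75.5. It is upright at crop (100,160), with the tab back to neutral.

```bash
python3 -c "
from h import *
print(order.finish_job())"
```

```text
the job is handed in; nothing more can be done
None
```

The job is handed in: the silver shaft nearest the base stands upright on the plate with the jaw closed on it against the fixed jaw (gap about 36 mm), the robot clear, the brass shaft untouched, and about 29 s of the 69 s used.

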